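# Close the bead jars at the end of the day

### The arm

A 7-joint arm with a two-finger parallel gripper is mounted at the origin on the work surface. World frame = base frame: x ahead of the robot, y to its left, z up, the work surface at z = 0. Lengths are in m, angles in rad, forces in N, time in s.
With the tool pointing down it reaches from about 0.35 to 0.9 m from the base axis. Payload 7.2 kg.
Tool frame: the origin (TCP) lies at the centre of the arm's flange, where the gripper is bolted on; the fingertips stand 182 mm ahead of it and the grasp point (between the pads) lies 163 mm ahead of it; z points along the fingers, y is the line along which they close (so a half turn about z gives the same grasp; the last joint's range is limited). The gripper opens to 88 mm and grips with 3 to 60 N. Pads are 20 mm wide; open, the fingers measure 115 mm over their backs; the gripper's body (75 mm by 178 mm) begins 61 mm behind the grasp point.
Start: joints at [1.14, 0.411, -0.013, 1.596, 0.006, 1.134, -0.082], TCP at [0.222, -0.584, 0.405] pointing down, gripper open.
Joint ranges: [-2.95, 2.95], [-0.29, 1.99], [-1.47, 1.44], [0.14, 2.54], [-1.03, 4.17], [0.13, 1.85], [-2.86, 2.86]. Speed limits (rad/s): [2.39, 2.39, 3.01, 3.01, 3.14, 3.14, 3.14].

### API

Orientations are given as [roll, pitch, yaw] about the fixed x, y, z axes, in that order (R = Rz(yaw) Ry(pitch) Rx(roll)).
In Python, from plant import arm, kinematics, sensors, imaging, nets gives the robot as it stands. Calls block until the motion is done:
- arm.reach(position, orientation): joint-space move of the TCP to a pose.
- arm.move_straight(position, orientation=None, feed=0.15): straight line of the TCP; orientation=None keeps the orientation; feed is the mean speed in m/s.
- arm.goto_joints(angles): joint-space move.
- arm.ungrasp() and arm.clamp(force=None): open the fingers fully, or close them until they stop; force is the grip in N (None keeps the last).
- arm.sleep(seconds).
- kinematics.ik(position, orientation): joint angles nearest the present ones, or None.
- sensors.get_state(): the state.
- imaging.grab_frame(name): name is "scene" or "top"; returns (picture, depth): 400x640x3 uint8, red, green, blue; 400x640 float32, m along the optical axis (not along the pixel's ray), 0 where there is no reading.
- imaging.camera_params(name): a dict with "mtx" (3x3 intrinsics, pixels), "rvec" (rotation vector, rad) and "tvec" (3), from world to camera coordinates, as OpenCV has them. Camera axes: x right, y down, z forward; pixel columns grow to the right and rows downward; lengths in m; the calibration is good to about 2 mm. A picture is of the moment at which its call begins. camera_params takes no time and is no camera call.
A pose or a line that the arm cannot do raises arm.PlanningError and nothing moves.
- arm.finish_job(): hands the job in; it is judged then, once.
Trained networks look in the newest picture that a camera, given by its name, has taken for a name from the list of things; names that differ only in an ending like _2 or _b are one class to them, and where a whole thing is asked for, a point or a joint stands for the part that bears it (a point fixed in the world has none). Each returns a list of dicts, best first, with "conf" (0 to 1); they miss things now and then, are a little off and sometimes report something else, mostly with a low value. They report only what shows in the picture. A call takes as long as a camera call. They do not tell look-alikes from the thing itself.
- nets.outline_of(thing, camera): "region" (400x640 bool, what is visible of it) and "rect" ([left, top, right, bottom] in pixels, round what is visible of it).
- nets.tip_of(thing, camera): "position" ([column, row] in pixels: a listed point, or the origin of a listed thing).
The state is a dict: "t": time; "qpos": joint angles; "dq": joint speeds; "joint_efforts": joint torques, N m; "ee_pos": TCP position; "tcp_rot": TCP orientation; "force": force on the tool from outside, world axes, zero at the start; "moment": the same for the moment, N m; "grip_width": finger opening in m; "grasp_force": force on a finger pad.
Only numpy, scipy, OpenCV 4.12 (cv2) and the standard library are available. Lean on these libraries where they do the work, as an engineer would, in place of code of your own. Each camera call takes 0.05 s, during which the arm holds its last target. There are 200 camera calls.

### The job

Close up the bead containers: put each of the four wooden lids on the container it fits - the two round lids on the round jars of their size, the square lid on the square box, the oblong lid on the oblong box - so that every lid sits fully home and level. Set the lids down rather than dropping them, leave the jars and boxes standing upright where they are, and do not push or tip the dropper bottle and the little white dish.

Things in the scene. Friction and masses are not known exactly. Their poses are not given: they have to be found in the camera images.
- jar_big: Open clear glass jar, the bigger of the two round ones, 92 mm outside diameter, 84 mm mouth, 70 mm high, 4 mm walls, standing upright, loose on the desk, partly filled with big beads that stay well below the plug of a lid. Origin: centre of its underside; z up. Its lid is lid_big. Mass about 450 g.
- jar_small: Open clear glass jar, the smaller of the two round ones, 62 mm outside diameter, 54 mm mouth, 62 mm high, 4 mm walls, standing upright, loose on the desk, partly filled with big beads that stay well below the plug of a lid. Origin: centre of its underside; z up. Its lid is lid_small. Mass about 280 g.
- box_square: Open clear acrylic box, square, 76 x 76 mm outside, 68 x 68 mm mouth, 64 mm high, 4 mm walls, standing upright, loose on the desk, partly filled with big beads that stay well below the plug of a lid. Origin: centre of its underside; z up. x and y along its sides. Its lid is lid_square, in any of the four ways round. Mass about 380 g.
- box_oblong: Open clear acrylic box, oblong, 120 mm (x) by 66 mm (y) outside, 112 x 58 mm mouth, 52 mm high, 4 mm walls, standing upright, loose on the desk, partly filled with big beads that stay well below the plug of a lid. Origin: centre of its underside; z up. x along its length. Its lid is lid_oblong, either way round. Mass about 420 g.
- lid_big: Light-wood lid, plug down: flat disc of 94 mm diameter, 7 mm thick; below it a tapered round plug, 10 mm deep (77 mm wide at the plate, 68 mm at its foot); on top, centred, a round knob of 22 mm diameter, 26 mm high (43 mm in all). Origin: centre of the plug's foot; z up. Seated, the plate rests on the rim, the origin 10 mm below the rim. Fits jar_big with 3.5 mm play each side. About 70 g.
- lid_small: Light-wood lid, plug down: flat disc of 66 mm diameter, 7 mm thick; below it a tapered round plug, 10 mm deep (47 mm wide at the plate, 38 mm at its foot); on top, centred, a round knob of 22 mm diameter, 26 mm high (43 mm in all). Origin: centre of the plug's foot; z up. Seated, the plate rests on the rim, the origin 10 mm below the rim. Fits jar_small with 3.5 mm play each side. About 36 g.
- lid_square: Light-wood lid, plug down: flat square of 78 x 78 mm, 7 mm thick; below it a tapered plug, 10 mm deep (61 mm at the plate, 52 mm at its foot); on top, centred, a square knob, 22 x 22 mm, 26 mm high (43 mm in all). Origin: centre of the plug's foot; z up. Seated, the plate rests on the rim, the origin 10 mm below the rim. x, y along its sides and knob. Fits box_square, 3.5 mm play. About 62 g.
- lid_oblong: Light-wood lid, plug down: flat oblong of 122 mm (x) by 68 mm (y), 7 mm thick; below it a tapered plug, 10 mm deep (105 x 51 mm at the plate, 96 x 42 mm at its foot); on top, centred, a bar knob 44 (x) by 18 mm (y), 26 mm high (43 mm in all). Origin: centre of the plug's foot; z up. Seated, the plate rests on the rim, the origin 10 mm below the rim. Fits box_oblong, 3.5 mm play. About 80 g.
- bead_dish: Bystander, to be left alone: small white ceramic dish, empty, 84 mm across, 20 mm high, beyond the work. Origin: centre of its underside; z up.
- dropper: Bystander, to be left alone: small amber dropper bottle with black top, 34 mm across, 75 mm high, beyond the work. Origin: centre of its underside; z up.
Things that resemble listed ones, but are neither listed nor needed, are in the scene too. Leave any turquoise or yellow look-alike of the lid_small alone.

How it is judged:
By the outcome, as a careful person would: the job done as asked, in the order asked, and still so for the second after the job is handed in, with the robot touching nothing.
It also fails if it takes over 102 s, if anything falls off the work surface, if the arm or the gripper's body presses on something with over 40 N, if the wrist force passes 120 N, or if a joint passes its speed limit or range.

## Working session

There is one attempt and no reset: what is moved stays moved. The work goes in short steps, each a Python script; the robot and the scene stay as the last script left them, time stands still between calls to the robot, and variables do not carry over. Pictures are saved under pics/ and viewed, at most 14 in all, crops included, and the job is handed in when it is done.

```bash
mkdir -p pics; ls
python3 - <<'E'
from plant import arm, kinematics, sensors, imaging, nets
import cv2, numpy as np
for c in ("scene","top"):
    p,d=imaging.grab_frame(c); cv2.imwrite(f"pics/{c}0.png",p[:,:,::-1]); np.save(f"{c}_d.npy",d); np.save(f"{c}_p.npy",p)
    k=imaging.camera_params(c); R=cv2.Rodrigues(np.array(k["rvec"],float))[0]
    print(c,np.array(k["mtx"]).tolist(),(-R.T@np.array(k["tvec"]).ravel()).round(3),R.round(3).tolist())
    for t in "jar_big jar_small box_square box_oblong lid_big lid_small lid_square lid_oblong bead_dish dropper".split():
        print(t,[(round(o["conf"],2),[int(v) for v in o["rect"]]) for o in nets.outline_of(t,c)][:5])
print(sensors.get_state())
E
```

```text
pics
scene [[424.31621886251685, 0.0, 313.9633580491392], [0.0, 424.31621886251685, 202.17457028665658], [0.0, 0.0, 1.0]] [ 1.    -0.556  0.786] [[0.809, 0.587, -0.015], [0.412, -0.586, -0.698], [-0.419, 0.559, -0.716]]
jar_big [(0.64, [138, 217, 184, 264])]
jar_small [(0.86, [294, 112, 315, 137])]
box_square [(0.59, [221, 194, 259, 237])]
box_oblong [(0.84, [278, 151, 324, 191])]
lid_big [(0.8, [348, 191, 383, 221]), (0.72, [362, 129, 384, 152])]
lid_small [(0.86, [340, 150, 362, 166]), (0.85, [364, 129, 386, 152]), (0.71, [373, 110, 391, 129]), (0.71, [371, 247, 389, 275]), (0.68, [378, 154, 404, 169])]
lid_square [(0.9, [295, 245, 337, 287])]
lid_oblong [(0.8, [154, 305, 225, 343])]
bead_dish [(0.78, [261, 316, 303, 354]), (0.24, [294, 112, 314, 138])]
dropper [(0.85, [372, 246, 390, 276]), (0.2, [136, 218, 189, 265])]
top [[380.6684451079732, 0.0, 314.84364916750576], [0.0, 380.6684451079732, 205.45902851685105], [0.0, 0.0, 1.0]] [0.421 0.024 0.962] [[-0.01, -1.0, -0.03], [-0.986, 0.015, -0.169], [0.169, 0.028, -0.985]]
jar_big [(0.76, [427, 280, 474, 323])]
jar_small [(0.74, [20
[... 420 characters left out ...]
os': array([ 1.13978989,  0.41107169, -0.0126871 ,  1.59619973,  0.00561567,
        1.13431777, -0.08218516]), 'dq': array([-4.07987766e-04, -6.14325946e-04,  1.51613549e-04,  7.17652002e-04,
       -1.05059550e-03, -4.67135087e-04,  2.16743552e-05]), 'joint_efforts': array([ 9.06014757e-04, -5.87754428e+01,  6.41095396e-01, -2.91382974e+01,
       -5.38822962e-02,  1.03851737e-02,  2.65782080e-05]), 'ee_pos': array([ 0.22178938, -0.58431556,  0.40467132]), 'tcp_rot': array([3.14155223e+00, 1.64509108e-05, 3.62825411e-01]), 'force': array([ 0.00294613, -0.42234051,  0.89251899]), 'moment': array([ 0.01910767, -0.00429248,  0.03295698]), 'grasp_force': 0.0, 'grip_width': 0.08792391288523704}
```

View both.

Run:
```python
import cv2
p=cv2.imread("pics/top0.png"); cv2.imwrite("pics/topc.png",cv2.resize(p[110:340,120:520],(800,460),interpolation=cv2.INTER_CUBIC))
p=cv2.imread("pics/scene0.png"); cv2.imwrite("pics/scenec.png",cv2.resize(p[90:360,120:440],(711,600),interpolation=cv2.INTER_CUBIC))
```

```text
(no output)
```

View pics/topc.png

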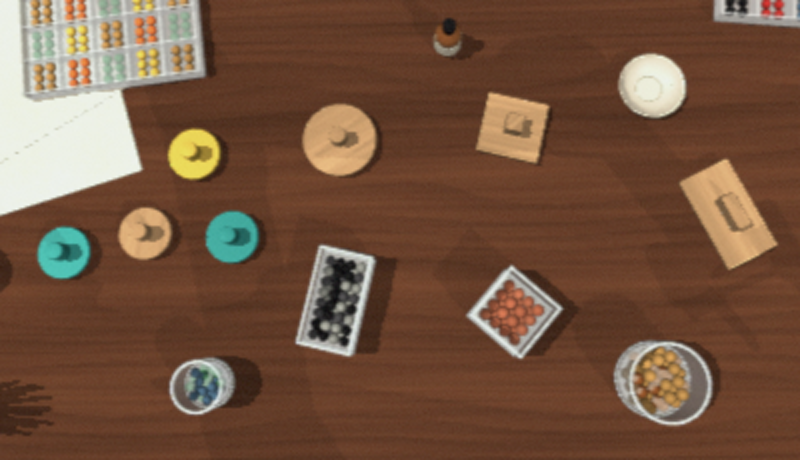

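View pics/scenec.png

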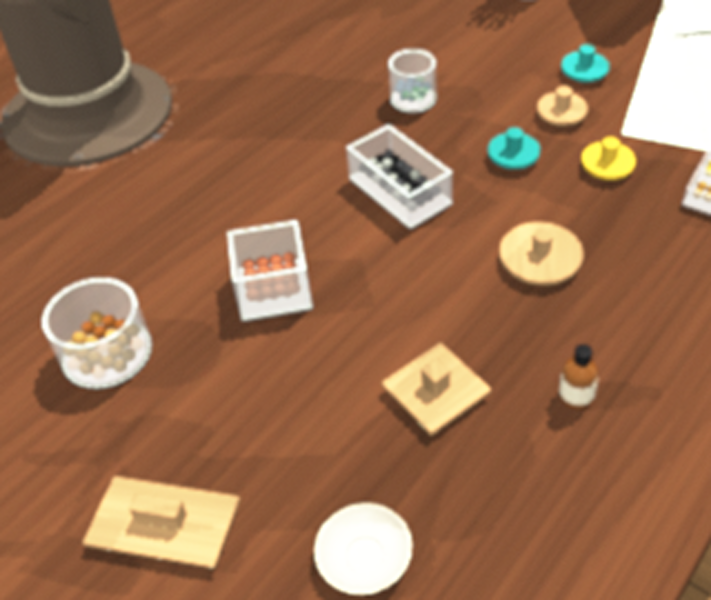

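```bash
cat > h.py <<'E'
from plant import arm, kinematics, sensors, imaging, nets
import cv2, numpy as np
def cam(c):
    k=imaging.camera_params(c); return np.array(k["mtx"],float),cv2.Rodrigues(np.array(k["rvec"],float))[0],np.array(k["tvec"],float).ravel()
def plane(c,uv,z):
    K,R,t=cam(c); uv=np.atleast_2d(np.asarray(uv,float)); C=-R.T@t
    d=np.c_[uv,np.ones(len(uv))]@np.linalg.inv(K).T@R
    return C+d*((z-C[2])/d[:,2])[:,None]
def cloud(c,D):
    K,R,t=cam(c); v,u=np.mgrid[:D.shape[0],:D.shape[1]]
    P=(np.stack([u,v,np.ones_like(u)],-1)@np.linalg.inv(K).T)*D[...,None]
    return (P-t)@R
E
cat > m.py <<'E'
from h import *
LID={"lid_big":0,"lid_small":0,"lid_square":0,"lid_oblong":0}
POT={"jar_big":.07,"jar_small":.062,"box_square":.064,"box_oblong":.052}
for c in ("scene","top"):
    p,D=imaging.grab_frame(c); P=cloud(c,D)
    for n in list(LID)+list(POT):
        for o in nets.outline_of(n,c)[:4]:
            M=o["region"]; z=P[...,2][M&(D>0)]
            zz=.017 if n in LID else POT[n]
            col=np.median(p[M],0)
            B=cv2.dilate(M.astype(np.uint8),np.ones((5,5)))>0
            S=B&(D>0)&(abs(P[...,2]-zz)<(.006 if n in LID else .008))
            q=P[S][:,:2].astype(np.float32)
            e=""
            if len(q)>8:
                (cx,cy),(w,h),a=cv2.minAreaRect(q); e=f"rect {cx:.3f} {cy:.3f} {w:.3f} {h:.3f} {a:.1f}"
            r=o["rect"]
            print(c,n,round(o["conf"],2),[int(x) for x in r],col,len(z),len(q),e, "z",np.percentile(z,[5,50,95]).round(3) if len(z) else "")
        for o in nets.tip_of(n,c)[:4]:
            print("   tip",round(o["conf"],2),np.round(o["position"]),plane(c,o["position"],0)[0].round(3))
E
python3 m.py
```

```text
scene lid_big 0.6 [345, 192, 380, 220] [250. 223. 152.] 839 723 rect 0.652 0.113 0.093 0.092 29.8 z [0.012 0.016 0.039]
   tip 0.56 [363. 210.] [0.658 0.106 0.   ]
scene lid_small 0.88 [339, 152, 362, 165] [ 67. 203. 187.] 320 235 rect 0.530 0.246 0.062 0.062 33.5 z [0.01  0.016 0.041]
scene lid_small 0.72 [380, 154, 405, 167] [255. 245.  84.] 328 251 rect 0.637 0.298 0.064 0.064 22.1 z [0.012 0.016 0.042]
scene lid_small 0.58 [373, 110, 392, 127] [ 67.  220.  203.5] 193 185 rect 0.514 0.458 0.066 0.062 35.7 z [0.013 0.016 0.04 ]
scene lid_small 0.57 [364, 132, 385, 152] [245. 206. 138.] 286 208 rect 0.537 0.356 0.063 0.062 24.6 z [0.011 0.016 0.042]
   tip 0.8 [393. 169.] [ 0.645  0.289 -0.   ]
   tip 0.74 [353. 161.] [0.536 0.252 0.   ]
   tip 0.61 [385. 123.] [0.521 0.467 0.   ]
   tip 0.53 [165. 253.] [ 0.354 -0.276  0.   ]
scene lid_square 0.57 [293, 247, 336, 290] [250. 222. 151.] 1046 909 rect 0.664 -0.108 0.079 0.080 76.1 z [0.013 0.016 0.041]
   tip 0.59 [317. 265.] [ 0.664 -0.1    0.   ]
scene lid_oblong 0.67 [156, 306, 225, 343] [250. 223. 152.] 1910 1661 rect 0.549 -0.368
[... 2491 characters left out ...]
.57 [427, 280, 476, 325] [155. 132.  98.] 1566 304 rect 0.350 -0.263 0.091 0.090 88.1 z [0.013 0.031 0.07 ]
   tip 0.9 [447. 298.] [ 0.352 -0.269  0.   ]
top jar_small 0.61 [202, 291, 233, 317] [130. 135. 130.] 707 182 rect 0.350 0.277 0.060 0.059 88.9 z [0.006 0.027 0.062]
   tip 0.85 [224. 303.] [0.344 0.279 0.   ]
top box_square 0.68 [352, 242, 401, 289] [162. 120. 113.] 1193 254 rect 0.432 -0.094 0.076 0.076 48.4 z [0.003 0.028 0.065]
   tip 0.85 [373. 264.] [ 0.435 -0.092  0.   ]
   tip 0.43 [197. 226.] [0.536 0.354 0.   ]
top box_oblong 0.59 [269, 234, 307, 289] [127. 127. 119.] 1456 295 rect 0.448 0.118 0.066 0.120 76.5 z [0.004 0.025 0.053]
   tip 0.77 [291. 262.] [0.444 0.111 0.   ]
```

Wood lid_small candidates (top image): turquoise (152,237) and (235,228), yellow (218,188), wooden (192,226). By the description I choose the wooden one: its colour (213,166,116) and 65 mm diameter match, as the viewed crop shows. All sizes and heights agree with the list.

```bash
cat > go.py <<'E'
from h import *
from math import pi, radians as r
# lid: (x,y,deg), pot: (x,y,deg), rim, period of symmetry
J={"big":((.652,.1145,0),(.3505,-.2645,0),.070,None),
   "small":((.5355,.359,0),(.350,.2755,0),.062,None),
   "square":((.664,-.1065,76.1),(.432,-.0955,48.3),.064,90),
   "oblong":((.5495,-.367,25.6),(.448,.1165,-14.0),.052,180)}
H=.36
def yaw(x,y,deg,per):
    c=[deg+k*per for k in range(-3,4)] if per else range(-180,180,15)
    q0=sensors.get_state()["qpos"]; best=None
    for d in c:
        q=kinematics.ik([x,y,H],[pi,0,r(d)])
        if q is None or kinematics.ik([x,y,.22],[pi,0,r(d)]) is None: continue
        s=np.abs(np.array(q)-q0).max()+.3*abs(q[6])
        if best is None or s<best[0]: best=(s,d)
    return best and best[1]
def show(m):
    s=sensors.get_state(); print(m,"t",round(s["t"],2),s["ee_pos"].round(4),"F",s["force"].round(1),"w",round(s["grip_width"],4),"g",round(s["grasp_force"],1))
def pick(n):
    (x,y,a),_,_,per=J[n]; d=yaw(x,y,a,per); print("yaw",d); o=[pi,0,r(d)]
    arm.reach([x,y,H],o); arm.move_straight([x,y,.23],o,feed=.2); arm.move_straight([x,y,.204],o,feed=.06)
    show("down"); arm.clamp(15); show("grip"); arm.move_straight([x,y,.23],o,feed=.06); arm.move_straight([x,y,H],o,feed=.2); show("up")
def place(n):
    _,(x,y,a),rim,per=J[n]; d=yaw(x,y,a,per); print("yaw",d); o=[pi,0,r(d)]; z=rim-.01+.204
    arm.reach([x,y,H],o); arm.move_straight([x,y,z+.02],o,feed=.15); show("above")
    arm.move_straight([x,y,z+.0005],o,feed=.03); show("set")
    arm.ungrasp(); arm.move_straight([x,y,z+.03],o,feed=.08); arm.move_straight([x,y,H],o,feed=.2); show("done")
E
python3 - <<'E'
from go import *
for n in J: print(n,yaw(*J[n][0],J[n][3]),yaw(*J[n][1],J[n][3]))
pick("big");
E
```

```text
big 120 60
small 150 105
square 76.1 48.3
oblong -334.4 166.0
yaw 120
down t 7.08 [0.652  0.1146 0.2038] F [ 0.1 -0.2 -0.9] w 0.0882 g 0.0
grip t 8.1 [0.652  0.1145 0.204 ] F [ 0.3  0.1 -0.2] w 0.0214 g 15.0
up t 9.48 [0.6517 0.1142 0.3587] F [-0.   0.1 -1.2] w 0.0216 g 15.0
```

Run:
```python
from go import *
place("big"); pick("small")
p,D=imaging.grab_frame("top"); cv2.imwrite("pics/a.png",cv2.resize(p[100:350,120:520],(800,500))[:,:,::-1])
P=cloud("top",D); v=(abs(P[...,2]-.077)<.005)&(D>0)&(np.hypot(P[...,0]-.35,P[...,1]+.265)<.07)
q=P[v].astype(np.float32); print(cv2.minAreaRect(q[:,:2]),q[:,2].min(),q[:,2].max())
A=np.c_[q[:,:2],np.ones(len(q))]; print(np.linalg.lstsq(A,q[:,2],rcond=None)[0],np.median(q[:,2]))
```

```text
yaw 60
above t 11.91 [ 0.3511 -0.2643  0.2843] F [ 0.4 -0.  -0.3] w 0.0213 g 15.0
set t 12.71 [ 0.3506 -0.2645  0.2645] F [-0.5 -0.4 -0.6] w 0.0216 g 15.0
done t 14.82 [ 0.3503 -0.2646  0.3598] F [-0.3  0.1 -0.3] w 0.0879 g 0.0
yaw 165
down t 18.52 [0.5354 0.3591 0.2038] F [-0.1  0.4  0.3] w 0.0876 g 0.0
grip t 19.54 [0.5355 0.359  0.204 ] F [-0.7 -0.2 -0.2] w 0.0215 g 15.0
up t 20.93 [0.5355 0.3586 0.3587] F [ 0.5 -0.  -1.6] w 0.0217 g 15.0Traceback (most recent call last):
  File "<stdin>", line 5, in <module>
    return umr_minimum(a, axis, None, out, keepdims, initial, where)
ValueError: zero-size array to reduction operation minimum which has no identity
```

View pics/a.png

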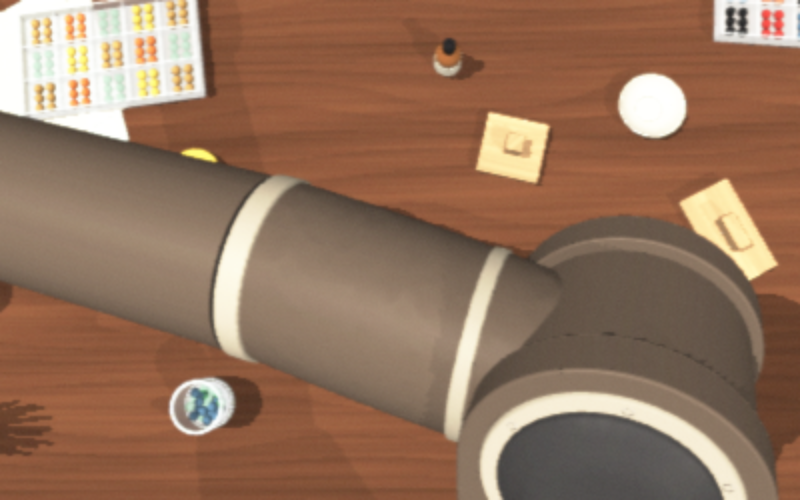

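The arm hides the big jar; the rest stands as before. I go on and check when the view is free.

```bash
cat > chk.py <<'E'
from go import *
def chk(n,c):
    _,(x,y,a),rim,_=J[n]; D=imaging.grab_frame(c)[1]; P=cloud(c,D); R=.075 if n=="oblong" else .06
    v=(abs(P[...,2]-rim-.007)<.006)&(D>0)&(np.hypot(P[...,0]-x,P[...,1]-y)<R)
    q=P[v].astype(np.float64)
    if len(q)<60: print(n,c,"hidden",len(q)); return
    (cx,cy),wh,a=cv2.minAreaRect(q[:,:2].astype(np.float32)); A=np.c_[q[:,:2]-[x,y],np.ones(len(q))]
    print(n,c,len(q),"c",round(cx,4),round(cy,4),np.round(wh,3),round(a,1),"tilt",np.linalg.lstsq(A,q[:,2],rcond=None)[0].round(3),"rim+7 =",rim+.007)
E
python3 - <<'E'
from chk import *
place("small"); pick("square")
for n in("big","small"):
    for c in("scene","top"): chk(n,c)
p,D=imaging.grab_frame("scene"); cv2.imwrite("pics/b.png",p[:,:,::-1])
E
```

```text
yaw 165
above t 22.51 [0.3502 0.2762 0.2764] F [-1.2 -0.7  0.2] w 0.0216 g 15.0
set t 23.31 [0.35   0.2756 0.2566] F [-0.3  0.1 -0.9] w 0.0217 g 15.0
done t 25.45 [0.3501 0.2751 0.3596] F [ 0.4  0.1 -0.2] w 0.0881 g 0.0
yaw 76.1
down t 28.63 [ 0.664  -0.1064  0.2037] F [-0.4  0.2  0.7] w 0.0878 g 0.0
grip t 29.66 [ 0.664  -0.1065  0.204 ] F [-0.1 -0.5  0.2] w 0.0219 g 15.0
up t 31.04 [ 0.6636 -0.1067  0.3586] F [-0.  -0.2 -1.3] w 0.0221 g 15.0
big scene 990 c 0.3517 -0.2654 [0.093 0.095] 68.0 tilt [-0.006  0.001  0.076] rim+7 = 0.07700000000000001
big top 1330 c 0.3516 -0.2617 [0.092 0.092] 25.7 tilt [ 0.    -0.001  0.077] rim+7 = 0.07700000000000001
small scene hidden 0
small top 561 c 0.349 0.2754 [0.065 0.063] 0.9 tilt [0.001 0.002 0.069] rim+7 = 0.069
```

View pics/b.png

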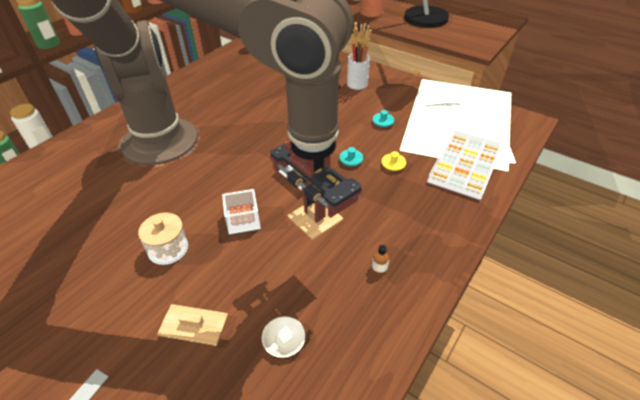

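Big lid (pixel 163,232) is seated level at the right height, and the small one measures home too. The square lid is held at (315,218).

Run:
```python
from chk import *
place("square"); pick("oblong"); place("oblong")
arm.reach([.6,-.45,.4],[pi,0,r(30)]); show("away")
for n in J:
    for c in("scene","top"): chk(n,c)
for c in ("scene","top"):
    p,D=imaging.grab_frame(c); p=p[90:360,120:440] if c=="scene" else p[110:340,120:520]
    cv2.imwrite(f"pics/end_{c}.png",cv2.resize(p,None,fx=2,fy=2)[:,:,::-1])
```

```text
yaw 48.3
above t 32.92 [ 0.4327 -0.0951  0.2783] F [ 0.6 -0.7 -0.6] w 0.0225 g 15.0
set t 33.72 [ 0.4321 -0.0954  0.2585] F [ 0.1  0.3 -0.8] w 0.022 g 15.0
done t 35.84 [ 0.4317 -0.0958  0.3596] F [-1.   0.2  0.8] w 0.088 g 0.0
yaw -334.4
down t 38.36 [ 0.5495 -0.3669  0.2037] F [-0.3  1.1  0.2] w 0.0879 g 0.0
grip t 39.43 [ 0.5495 -0.367   0.204 ] F [-0.3 -0.4 -0.3] w 0.0178 g 15.0
up t 40.82 [ 0.549  -0.367   0.3586] F [-0.2  0.  -0.9] w 0.0178 g 15.0
yaw -554.0
above t 43.39 [0.4483 0.1168 0.2665] F [ 0.2  0.7 -0.3] w 0.0177 g 15.0
set t 44.19 [0.448  0.1166 0.2465] F [ 0.8  0.3 -0.5] w 0.0179 g 15.0
done t 46.42 [0.4478 0.1159 0.3591] F [ 0.3  0.4 -0.1] w 0.0878 g 0.0
away t 48.53 [ 0.6007 -0.4484  0.4001] F [-0.6 -0.1  0.1] w 0.088 g 0.0
big scene 384 c 0.3567 -0.2423 [0.046 0.095] 78.2 tilt [-0.004 -0.004  0.076] rim+7 = 0.07700000000000001
big top 1326 c 0.3514 -0.263 [0.093 0.092] 89.5 tilt [-0.001 -0.004  0.077] rim+7 = 0.07700000000000001
small scene 207 c 0.3516 0.2706 [0.063 0.063] 30.3 tilt [-0.012  0.014  0.068] rim+7 = 0.069
small top 564 c 0.3489 0.2752 [0.065 0.063] 2.7 tilt [ 0.    -0.002  0.069] rim+7 = 0.069
square scene 690 c 0.4331 -0.0966 [0.078 0.081] 48.3 tilt [-0.006  0.009  0.07 ] rim+7 = 0.07100000000000001
square top 1052 c 0.433 -0.094 [0.078 0.078] 48.5 tilt [ 0.002 -0.002  0.071] rim+7 = 0.07100000000000001
oblong scene 661 c 0.4484 0.1135 [0.07  0.124] 76.0 tilt [-0.     0.004  0.058] rim+7 = 0.059
oblong top 1334 c 0.4484 0.1172 [0.068 0.122] 76.0 tilt [-0.001 -0.002  0.059] rim+7 = 0.059
```

View pics/end_scene.png

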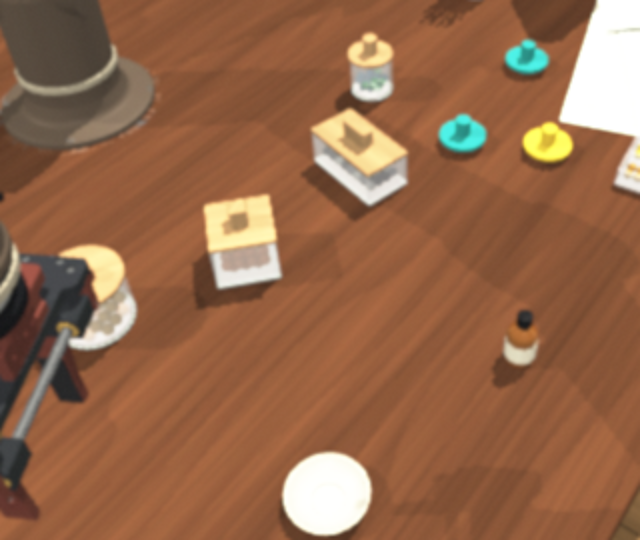

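View pics/end_top.png

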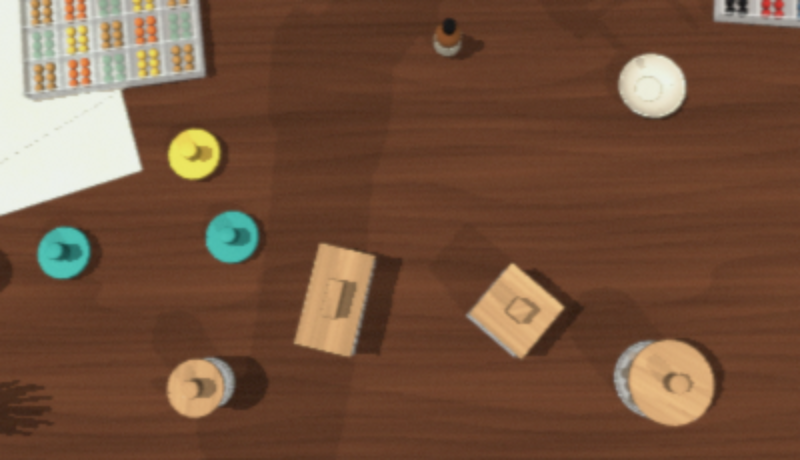

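All four lids are home and level: big (crop 675,382), small (197,388), square (516,310) and oblong (337,300). The dish, dropper and look-alikes have not moved.

```bash
python3 -c "
from plant import arm
print(arm.finish_job())"
```

```text
the job is handed in; nothing more can be done
None
```

All four lids are on their matching containers, level and at seated height in the top camera's depth readings; the job was handed in at about 49 s of the 102 s allowed.

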